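# Drift the clamp block's holes into line and fit the bolt

### The job

The strip inside the green template clamp block has slipped out of line with the holes in the steel cover. Take the brass-headed tapered drift pin from the wooden holder, feel for one of the strip's holes through either cover hole, draw the strip into line and push the drift fully home, then fit the dark bolt fully home in the other cover hole and leave both in place with their flanges flat on the cover. Work by feel, never pressing or prying with more than about 30 N, and leave the tools lying on the table where they are.

Things in the scene. Friction and masses are not known exactly. Their poses are not given: they have to be found in the camera images.
- clamp_block: fixed green steel block, 70 mm along its x, 160 mm along its y (plus a low 22 mm foot lug at each y end), 52 mm high; origin at the centre of its underside on the table, z up. Its top is a steel cover 6 mm thick with two 20 mm through holes, 66 mm apart along y. Under the strip it is hollow to 3 mm above the table. Over 40 N between drift or bolt and the block, strip included, counts as forcing
- cover_centre (a point): middle of the cover's top face, axes as the block's. Hidden below the cover lies a brass strip with a row of five 13 mm through holes, 22 mm apart (9 mm lands between), along the block's y. It slides only along that y, stiffly (about 3 N), and stays where left. One strip hole drawn into line puts a strip hole in line under the other cover hole too
- strip_guide (a point): fixed point 7 mm below cover_centre, level with the strip's top face (the strip is 8 mm thick); it does not move with the strip. At the start the nearest strip hole is 7 to 11 mm off a cover hole's axis, towards +y or -y unknown, the next 11 to 15 mm off on the other side. A drift nose lowered on the axis lands on the strip; lowered 6 mm aside, towards the nearest hole, it drops deeper and can drag the strip
- hole_left (a point): centre of the cover hole at block y = +33 mm, on the cover's top face (52 mm above the table); axes as the block's
- hole_right (a point): centre of the cover hole at block y = -33 mm, on the cover's top face (52 mm above the table); axes as the block's
- holder: fixed wooden block, 70 mm (x) by 120 mm (y) by 50 mm high, origin at the centre of its underside; two 21 mm holes right through at y = +32 and -32 mm hold the drift pin and the bolt upright, flange on its top, either one in either hole
- drift_pin: loose drift pin, 0.1 to 0.16 kg, upright; origin at the centre of its flange's underside, z up. Above: brass flange 28 mm across, 4 mm thick, then a square brass head 16 x 16 mm (faces along its x and y) up to z = 36 mm. Below: steel collar 19 mm across to z = -4 mm, cone to 12 mm across at -8, 12 mm shank to -17, long taper to a 3.6 mm nose at -42. Home: flange flat on the cover
- bolt: loose plain-shanked hand bolt, 0.08 to 0.13 kg, upright; origin at the centre of its flange's underside, z up. Above: dark steel flange 28 mm across, 4 mm thick, then a round knurled head 20 mm across up to z = 36 mm. Below: 10 mm shank to z = -30 mm, chamfered to 7 mm at the end. It enters only when the strip is in line. Home: flange flat on the cover
- spanner: loose steel open spanner, 28 x 180 x 8 mm, lying on the table; leave alone
- mallet: loose black-headed mallet with wooden handle, 85 x 188 x 50 mm, lying on the table; leave alone
- slip_brush: loose red-handled flat brush, 39 x 202 x 12 mm, lying on the left of the table; leave alone
- scraper: loose red-handled scraper, 44 x 200 x 18 mm, lying on the right of the table; leave alone

How it is judged:
By the outcome, as a careful person would: the job done as asked, in the order asked, and still so for the second after the job is handed in, with the robot touching nothing.
It also fails if it takes over 66 s, if anything falls off the work surface, if the arm or the gripper's body presses on something with over 40 N, if the wrist force passes 120 N, or if a joint passes its speed limit or range.

### The arm

A 6-joint arm with a two-finger parallel gripper is mounted at the origin on a cart in front of the work surface, level with it; the furniture and walls round the work are solid. World frame = base frame: x ahead of the robot, y to its left, z up, the work surface at z = 0. Lengths are in m, angles in rad, forces in N, time in s.
With the tool pointing down it reaches from about 0.375 to 0.975 m from the base axis. Payload 3.8 kg.
Tool frame: the origin (TCP) lies between the finger pads; the fingertips stand 8 mm ahead of it and the grasp point (between the pads) lies 11 mm behind it (tip_reach is the x of the fingertips in the tool frame, in m); x points along the fingers, y is the direction in which the jaws open and shut, and the axes are right-handed (so a half turn about x gives the same grasp; the last joint's range is limited). The gripper opens to 85 mm and grips with 20 to 120 N. Pads are 22 mm wide; open, the fingers measure 114 mm over their backs; the gripper's body (76 mm by 85 mm) begins 54 mm behind the grasp point. The pads swing forward as they close: fully open they stand 13 mm farther back than shut.
Start: joints at [-1.213, 0.264, 1.604, -0, 1.274, -0.037], TCP at [0.26, -0.623, 0.239] pointing down, gripper open.
Joint ranges: [-2.63, 2.63], [-0.94, 2.18], [0.31, 2.57], [-1.31, 4.45], [0, 2.66], [-2.55, 2.55]. Speed limits (rad/s): [2.57, 2.57, 3.14, 3.14, 3.14, 3.14].

### API

Orientations are given as a 3x3 rotation matrix whose columns are the frame's x, y, z axes.
In Python, from rig import read_state, camera, hand_in, tip_reach gives the robot as it stands.
- The arm moves only by the tool jog_arm, never from a script. Its argument "steps" is a list of rows, each a list of 2 entries, a list of its own where there are three numbers: the shift along the tool's x, y, z as a fraction of full scale, then the turn about the tool's x as a fraction of full scale. In form: [[[dx, dy, dz], roll], ...]. A call has 1 to 20 rows; each row shifts and turns the commanded pose from where the row before left it, along the tool's axes as they then stand; what a row does not reach is not made up. Full scale, the value 1, is 25 mm for a shift and 0.1 rad for a turn. A row lasts 1/12 s, in which the tool goes at most 41.7 mm and 7.16 degrees, less where a joint would pass 70% of its speed; a pose out of reach is approached as far as the arm can. A call with a number of a shift or a turn outside -1 to 1 is refused whole. A call with a gripper value outside its range is refused whole. "grip" is the closure in counts, from 0 (fully open) to 255 (shut), set as the call begins (left out, the last holds). The fingers move at their own pace and stop on an object; "squeeze" is the grip in N (left out, the last holds). Time passes only in rows, so rows that do not move let the fingers close. It gives the time, the measured TCP pose, the force and the opening at its end, in the units of the state.
- read_state(): the state, without advancing time (a new reading comes with each control period).
- camera(name): name is "scene" or "top" or "wrist"; returns a dict with "image" (384x512x3 uint8, red, green, blue), "camera_matrix" (3x3 intrinsics, pixels), "extrinsics" (4x4, takes a point from world to camera coordinates). Camera axes: x right, y down, z forward; pixel columns grow to the right and rows downward; lengths in m; the calibration is good to about 2 mm. The wrist camera is an equidistant fisheye: a pixel r from the principal point sees the ray r / f radians off the axis. A picture is of the moment at which its call begins. There is no depth.
- hand_in(): hands the job in, once; it reports no verdict.
The state is a dict: "time": time; "q": joint angles; "dq": joint speeds; "joint_efforts": joint torques, N m; "tool_pos": TCP position; "ee_rot": TCP orientation; "force": force on the tool from outside, world axes, zero at the start; "wrist_torque": the same for the moment, N m; "finger_gap": opening from 0.0 (shut) to 1.0 (fully open).
Only numpy, scipy, OpenCV 4.12 (cv2) and the standard library are available. Lean on these libraries where they do the work, as an engineer would, in place of code of your own. Each camera call takes 0.05 s, during which the arm holds its last target.

## Working session

There is one attempt and no reset: what is moved stays moved. The work goes in short steps, Python scripts to look and compute and a tool call to move; the robot and the scene stay as the last step left them, time stands still between calls to the robot, and variables do not carry over. Pictures are saved under pics/ and viewed, and the job is handed in when it is done.

Besides the shell and the picture viewer there is one more tool, called after ">>>" as name([rows], argument=value, ...), one row to a line, values as JSON. jog_arm: Moves the arm, as the interface text tells. Its arguments: {"type":"object","properties":{"steps":{"type":"array","items":{"type":"array"}},"grip":{"type":"number"},"squeeze":{"type":"number"}},"required":["steps"]}

```bash
mkdir -p pics; ls; cat > h.py <<'E'
from rig import *
import numpy as np, cv2
def snap(n,f):
    c=camera(n); cv2.imwrite('pics/'+f+'.png',c['image'][:,:,::-1]); np.savez('pics/'+f+'.npz',**c); return c
E
python3 - <<'E'
from h import *
print(read_state()); print(tip_reach)
for n in ['scene','top','wrist']:
    c=snap(n,n+'0'); print(n,c['camera_matrix'],c['extrinsics'])
E
```

```text
pics
{'time': 0.0, 'q': array([-1.21291765e+00,  2.64760200e-01,  1.60536739e+00,  4.76421767e-07,
        1.27369240e+00, -3.69048614e-02]), 'dq': array([ 8.73951434e-04, -3.96102834e-04,  6.10865289e-05, -3.07555085e-04,
       -5.30791873e-04, -1.48286345e-03]), 'joint_efforts': array([-7.23943012e-04, -5.15114808e+01, -3.67317224e+01, -1.42732092e-04,
        1.30556009e-02,  2.98156874e-05]), 'tool_pos': array([ 0.25935818, -0.62241796,  0.23796082]), 'ee_rot': array([[-7.79780138e-04,  3.84607394e-01, -9.23079923e-01],
       [ 2.08636938e-03, -9.23077569e-01, -3.84608175e-01],
       [-9.99997519e-01, -2.22579550e-03, -8.26355340e-05]]), 'force': array([0.70240767, 0.03895664, 0.37247361]), 'wrist_torque': array([ 0.02343828, -0.01692903, -0.00455287]), 'finger_gap': 1.001296378158394}
0.008
scene [[361.90313259   0.         259.01644849]
 [  0.         361.90313259 188.57505293]
 [  0.           0.           1.        ]] [[ 0.51100211 -0.85947996 -0.01307843 -0.33750179]
 [-0.39709817 -0.22254522 -0.89038568  0.26145829]
 [ 0.76235811  0.46018238 -0.455019    0.76442812]
 [ 0.          0.          0.          1.        ]]
top [[355.45445658   0.         258.45870603]
 [  0.         355.45445658 189.0363567 ]
 [  0.           0.           1.        ]] [[-0.02331633 -0.99970579 -0.00668428 -0.06026117]
 [-0.99598107  0.02380676 -0.08634202  0.52425846]
 [ 0.08647575  0.00464423 -0.99624313  1.15318291]
 [ 0.          0.          0.          1.        ]]
wrist [[297.31863964   0.         256.26190389]
 [  0.         297.31863964 187.84286511]
 [  0.           0.           1.        ]] [[ 0.38604995 -0.92247595 -0.0018869  -0.67436382]
 [-0.87180994 -0.36551362  0.32610921 -0.04284803]
 [-0.30151759 -0.12424943 -0.94533022  0.38048251]
 [ 0.          0.          0.          1.        ]]
```

View pics/scene0.png

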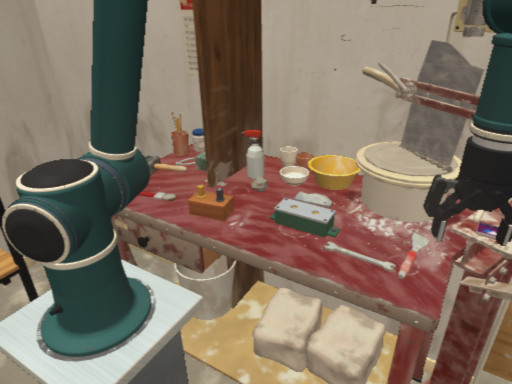

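View pics/top0.png

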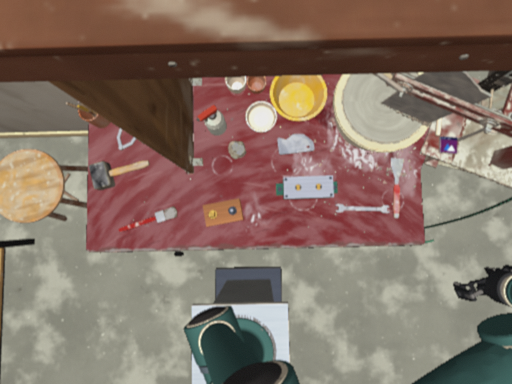

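View pics/wrist0.png

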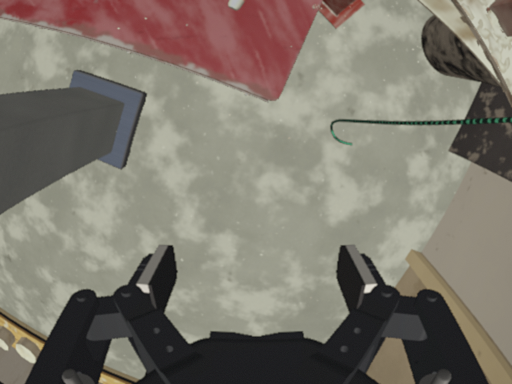

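```bash
python3 - <<'E'
import cv2
a=cv2.imread('pics/top0.png')[160:240,190:350]; cv2.imwrite('pics/top0z.png',cv2.resize(a,None,fx=5,fy=5,interpolation=cv2.INTER_CUBIC))
a=cv2.imread('pics/scene0.png')[170:250,180:345]; cv2.imwrite('pics/scene0z.png',cv2.resize(a,None,fx=4.8,fy=4.8,interpolation=cv2.INTER_CUBIC))
E
```

```text
(no output)
```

View pics/top0z.png

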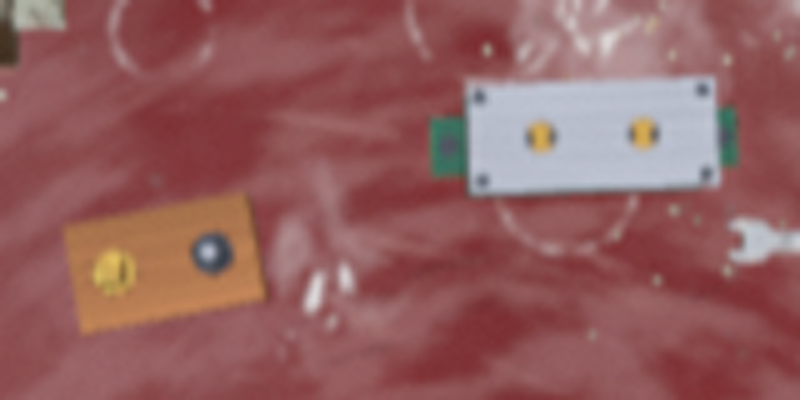

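View pics/scene0z.png

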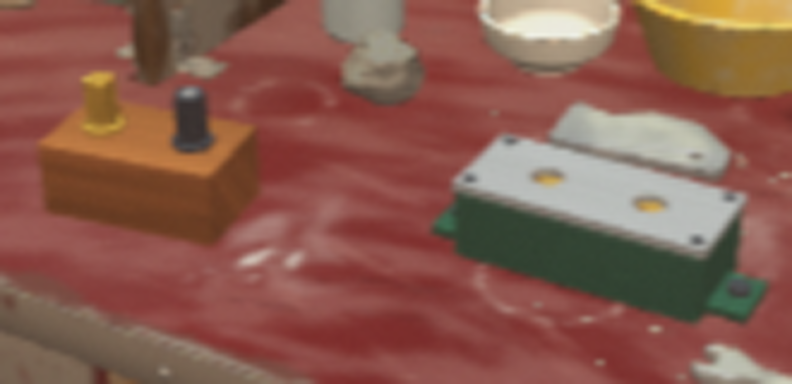

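```bash
cat >> h.py <<'E'
def ray(c,u,v,fish=False):
    K=c['camera_matrix'];T=c['extrinsics'];R=T[:3,:3];o=-R.T@T[:3,3]
    x=(u-K[0,2])/K[0,0];y=(v-K[1,2])/K[1,1]
    if fish:
        r=np.hypot(x,y); d=np.array([np.sin(r)*x/max(r,1e-9),np.sin(r)*y/max(r,1e-9),np.cos(r)])
    else: d=np.array([x,y,1.])
    return o,R.T@d
def onz(c,u,v,z,fish=False):
    o,d=ray(c,u,v,fish); return o+d*(z-o[2])/d[2]
def proj(c,p,fish=False):
    K=c['camera_matrix'];T=c['extrinsics'];q=T[:3,:3]@p+T[:3,3]
    if fish:
        r=np.hypot(q[0],q[1]);th=np.arctan2(r,q[2]);x=q[:2]/max(r,1e-9)*th
    else: x=q[:2]/q[2]
    return x*K[0,0]+K[:2,2]
E
python3 - <<'E'
from h import *
c=dict(np.load('pics/top0.npz'));s=dict(np.load('pics/scene0.npz'))
Z=lambda u,v:((u+.5)/5-.5+190,(v+.5)/5-.5+160)
S=lambda u,v:((u+.5)/4.8-.5+180,(v+.5)/4.8-.5+170)
def t(n,f,z):
    print(n,np.round(onz(*f,z)[:2],4))
for n,p,z in [('c1',(467,82),.052),('c2',(713,77),.052),('c3',(719,187),.052),('c4',(471,195),.052),('HL',(541,137),.052),('HR',(643,134),.052),('h1',(65,228),.05),('h2',(248,194),.05),('h3',(266,298),.05),('h4',(82,333),.05),('drift',(115,272),.086),('drift',(115,272),.054),('bolt',(211,253),.086),('bolt',(211,253),.054)]:
    t(n,(c,*Z(*p)),z)
print('scene')
for n,p,z in [('HL',(548,178),.052),('HR',(650,205),.052),('drifttop',(100,77),.086),('bolttop',(190,92),.086),('drift fl',(101,124),.054),('bolt fl',(192,144),.054)]:
    t(n,(s,*S(*p)),z)
E
```

```text
c1 [ 0.5605 -0.1531]
c2 [ 0.5599 -0.312 ]
c3 [ 0.4887 -0.3129]
c4 [ 0.4873 -0.1535]
HL [ 0.5237 -0.1997]
HR [ 0.5241 -0.2654]
h1 [0.4724 0.1083]
h2 [ 0.4915 -0.01  ]
h3 [ 0.4244 -0.0203]
h4 [0.4048 0.0981]
drift [0.4426 0.0716]
drift [0.4433 0.0759]
bolt [0.453  0.0116]
bolt [0.454  0.0142]
scene
HL [ 0.522  -0.2001]
HR [ 0.5228 -0.2658]
drifttop [0.4446 0.0775]
bolttop [0.4556 0.0151]
drift fl [0.441  0.0773]
bolt fl [0.4481 0.0105]
```

>>> jog_arm([
  [[0,-0.79,-0.6],0],
  [[0,-0.79,-0.6],0],
  [[0,-0.79,-0.6],0],
  [[0,-0.79,-0.6],0],
  [[0,-0.79,-0.6],0],
  [[0,-0.79,-0.6],0],
  [[0,-0.79,-0.6],0],
  [[0,-0.79,-0.6],0],
  [[0,-0.79,-0.6],0],
  [[0,-0.79,-0.6],0],
  [[0,-0.79,-0.6],0],
  [[0,-0.79,-0.6],0],
  [[0,-0.79,-0.6],0],
  [[0,-0.79,-0.6],0],
  [[0,-0.79,-0.6],0],
  [[0,-0.79,-0.6],0],
  [[0,-0.79,-0.6],0],
  [[0,-0.79,-0.6],0],
  [[0,-0.79,-0.6],0],
  [[0,-0.79,-0.6],0],
], grip=150, squeeze=40)

```text
time: 1.82
tool_pos: [0.3845, -0.1418, 0.2391]
ee_rot: [[-0.0, 0.384, -0.923], [0.0, -0.923, -0.384], [-1.0, -0.0, 0.0]]
force: [0.4, -0.1, 0.2]
finger_gap: 0.411
```

>>> jog_arm([
  [[0,-0.79,-0.61],0],
  [[0,-0.79,-0.61],0],
  [[0,-0.79,-0.61],0],
  [[0,-0.79,-0.61],0],
  [[0,-0.79,-0.61],0],
  [[0,-0.79,-0.61],0],
  [[0,-0.79,-0.61],0],
  [[0,-0.79,-0.61],0],
  [[0,-0.79,-0.61],0],
  [[0.8,0,0],0.78],
  [[0.8,0,0],0.78],
  [[0.8,0,0],0.78],
  [[0,0,0],0],
])

```text
time: 2.9
tool_pos: [0.4395, 0.0737, 0.1749]
ee_rot: [[-0.008, 0.159, -0.987], [-0.001, -0.987, -0.159], [-1.0, -0.0, 0.008]]
force: [-1.4, 0.5, -0.1]
finger_gap: 0.415
```

```bash
python3 - <<'E'
from h import *
c=snap('wrist','w1'); s=read_state(); print(s['tool_pos'],s['ee_rot'],s['force'])
for x in [(.4432,.0756,.086),(.4534,.0124,.086)]: print(proj(c,np.array(x),True))
E
```

```text
[0.44062944 0.07368651 0.176896  ] [[-5.76979187e-03  1.62004599e-01 -9.86773135e-01]
 [-6.41100538e-04 -9.86789957e-01 -1.62003612e-01]
 [-9.99983149e-01 -3.02106337e-04  5.79743391e-03]] [-0.24794943  0.04307506 -0.15322748]
[254.25570365 191.36292184]
[332.80344512 191.37947015]
```

View pics/w1.png

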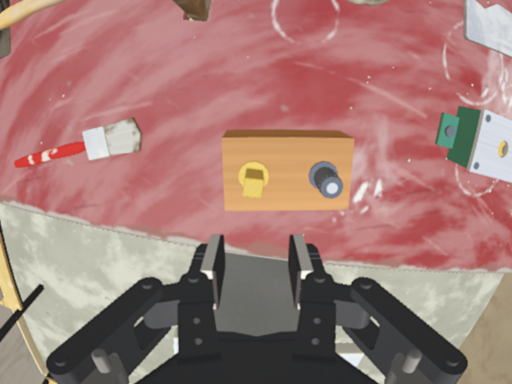

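```bash
python3 - <<'E'
import cv2
a=cv2.imread('pics/w1.png')[120:220,215:365]; cv2.imwrite('pics/w1z.png',cv2.resize(a,None,fx=5,fy=5,interpolation=cv2.INTER_CUBIC))
E
```

```text
(no output)
```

View pics/w1z.png

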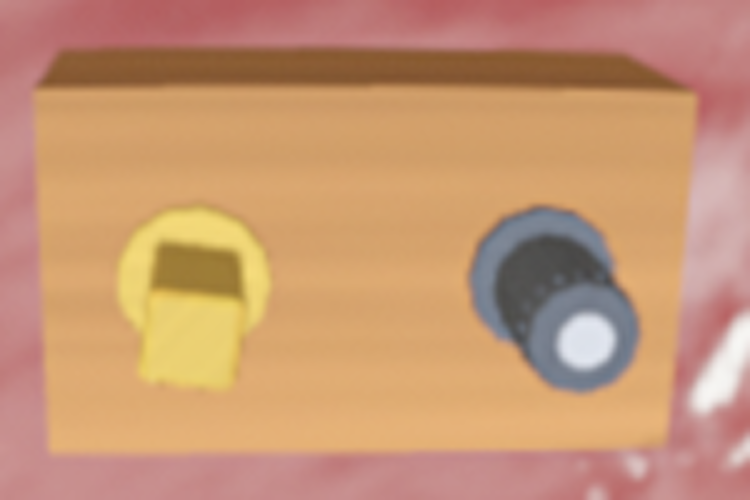

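```bash
python3 - <<'E'
from h import *
c=dict(np.load('pics/w1.npz'))
f=lambda u,v:(215+(u+.5)/5-.5,120+(v+.5)/5-.5)
for n,p,z in [('dtop',(193,340),.086),('dfl',(194,282),.054),('btop',(583,337),.086),('bfl',(542,277),.054),('cornTL',(150,290),.086),('TR',(243,297),.086),('BL',(140,382),.086),('BR',(234,388),.086),('h',(37,89),.05),('h',(695,95),.05),('h',(665,445),.05),('h',(50,452),.05)]:
    print(n,onz(c,*f(*p),z,True))
s=read_state(); print(s['tool_pos'],s['ee_rot'][:,1])
E
```

```text
dtop [0.44620763 0.07693066 0.086     ]
dfl [0.44590533 0.07702923 0.054     ]
btop [0.45686326 0.01467855 0.086     ]
bfl [0.4571981  0.01473309 0.054     ]
cornTL [0.45334683 0.08490522 0.086     ]
TR [0.45455081 0.07029909 0.086     ]
BL [0.43777989 0.08420676 0.086     ]
BR [0.43918809 0.06914551 0.086     ]
h [0.47553605 0.1098615  0.05      ]
h [ 0.49496434 -0.00734618  0.05      ]
h [ 0.42688631 -0.01926732  0.05      ]
h [0.40684893 0.0986539  0.05      ]
[0.44062944 0.07368651 0.176896  ] [ 1.62004599e-01 -9.86789957e-01 -3.02106337e-04]
```

>>> jog_arm([
  [[0,0,0],0.8],
  [[0,-0.06,-0.08],0],
  [[0.8,0,0],0],
  [[0.8,0,0],0],
  [[0.8,0,0],0],
  [[0.8,0,0],0],
  [[0.8,0,0],0],
  [[0.5,0,0],0],
  [[0,0,0],0],
  [[0,0,0],0],
  [[0,0,0],0],
])

```text
time: 3.87
tool_pos: [0.4463, 0.0756, 0.0684]
ee_rot: [[0.003, 0.082, -0.997], [0.0, -0.997, -0.082], [-1.0, -0.0, -0.003]]
force: [-0.3, 0.1, -0.1]
finger_gap: 0.409
```

>>> jog_arm([
  [[0.1,0,0],0],
  [[0,0,0],0],
  [[0,0,0],0],
  [[0,0,0],0],
  [[0,0,0],0],
  [[0,0,0],0],
], grip=255, squeeze=70)

```text
time: 4.37
tool_pos: [0.4462, 0.0761, 0.0657]
ee_rot: [[0.003, 0.081, -0.997], [0.001, -0.997, -0.081], [-1.0, -0.001, -0.003]]
force: [0.8, 2.9, 6.6]
finger_gap: 0.172
```

```bash
python3 - <<'E'
from h import *
c=snap('wrist','w2'); s=read_state(); print(s['tool_pos'],s['force'],s['wrist_torque'],s['finger_gap'])
E
```

```text
[0.44620466 0.0760896  0.06569651] [-0.02451605  2.57657016  6.79814906] [0.55442772 0.03008432 0.02910588] 0.17109746322635036
```

View pics/w2.png

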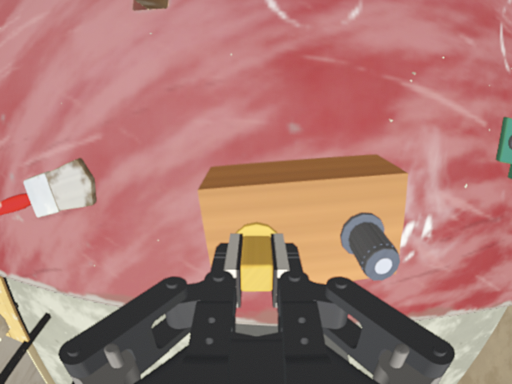

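>>> jog_arm([
  [[-0.6,0,0],0],
  [[-0.9,0,0],0],
  [[-0.9,0,0],0],
  [[-0.9,0,0],0],
  [[-0.7,0,0],0],
  [[0,0,0],0.81],
  [[0,0.92,-0.05],0],
  [[0,0.92,-0.05],0],
  [[0,0.92,-0.05],0],
  [[0,0.92,-0.05],0],
  [[0,0.92,-0.05],0],
  [[0,0.92,-0.05],0],
  [[0,0.92,-0.05],0],
  [[0,0.92,-0.05],0],
  [[0,0.92,-0.05],0],
  [[0,0.92,-0.05],0],
  [[0,0.92,-0.05],0],
  [[0,0.92,-0.05],0],
  [[0,0,0],0],
  [[0,0,0],0],
])

```text
time: 6.08
tool_pos: [0.4591, -0.2015, 0.1639]
ee_rot: [[-0.001, -0.002, -1.0], [0.0, -1.0, 0.002], [-1.0, -0.0, 0.001]]
force: [-0.2, 1.2, -0.8]
finger_gap: 0.172
```

```bash
python3 - <<'E'
from h import *
c=snap('wrist','w3'); s=read_state(); print(s['tool_pos'],s['ee_rot'],s['force'],s['wrist_torque'],s['finger_gap'])
for x in [(.523,-.2,.052),(.5235,-.2655,.052)]: print(proj(c,np.array(x),True))
E
```

```text
[ 0.45907686 -0.2005941   0.1637996 ] [[-1.30777512e-03 -1.31062256e-03 -9.99998286e-01]
 [ 6.67382422e-04 -9.99998920e-01  1.30975060e-03]
 [-9.99998922e-01 -6.65668419e-04  1.30864839e-03]] [ 0.51037694 -0.66825351 -1.34209809] [ 0.0027411  -0.0039673   0.00743306] 0.1697990631017661
[254.081559  114.0589129]
[332.10588737 115.00572488]
```

View pics/w3.png

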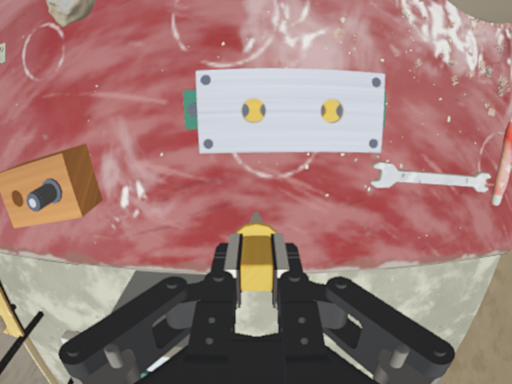

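```bash
python3 - <<'E'
import cv2
from h import *
a=cv2.imread('pics/w3.png')[60:165,180:395]; 
cv2.imwrite('pics/w3z.png',cv2.resize(a[35:70,55:170],None,fx=6.8,fy=6.8,interpolation=cv2.INTER_CUBIC))
c=dict(np.load('pics/w3.npz'))
im=c['image'].astype(int)
m=((im.max(2)<140)|(im[:,:,0]-im[:,:,2]>40)).astype(np.uint8)
m[:, :]*=1
sub=np.zeros_like(m); sub[95:128,235:350]=m[95:128,235:350]
n,l,st,ce=cv2.connectedComponentsWithStats(sub)
for i in range(1,n):
    if st[i,4]>40: print(st[i],ce[i],onz(c,*ce[i],.052,True))
for u,v in [(196,72),(384,74),(381,153),(201,153)]: print(onz(c,u,v,.052,True))
for r in (108,110,112): print(im[r,238:272].tolist())
E
```

```text
[243  99  22  23 408] [253.32598039 110.1004902 ] [ 0.52629834 -0.19938627  0.052     ]
[322  99  20  24 373] [331.12868633 110.46380697] [ 0.52732517 -0.26448729  0.052     ]
[ 0.55921124 -0.15247161  0.052     ]
[ 0.5622101  -0.31154236  0.052     ]
[ 0.49179693 -0.3136521   0.052     ]
[ 0.49035293 -0.15451377  0.052     ]
[[210, 215, 225], [211, 216, 225], [210, 211, 216], [195, 191, 188], [148, 147, 149], [115, 123, 135], [112, 120, 135], [114, 123, 137], [111, 121, 137], [112, 120, 138], [154, 141, 131], [212, 182, 105], [228, 199, 101], [228, 201, 105], [227, 200, 107], [227, 200, 107], [227, 200, 108], [226, 200, 107], [227, 200, 108], [227, 200, 107], [226, 197, 102], [214, 182, 100], [178, 153, 118], [128, 127, 135], [109, 119, 137], [109, 119, 134], [125, 131, 140], [173, 173, 170], [205, 206, 204], [211, 214, 220], [211, 215, 224], [210, 215, 224], [210, 214, 223], [210, 215, 224]]
[[204, 209, 219], [204, 209, 217], [202, 201, 202], [185, 179, 173], [139, 140, 143], [112, 119, 133], [112, 120, 134], [113, 122, 136], [112, 121, 136], [108, 118, 136], [135, 131, 133], [192,
[... 260 characters left out ...]
5], [155, 157, 157], [190, 192, 189], [204, 207, 210], [204, 209, 218], [203, 208, 218], [204, 208, 217], [203, 208, 217]]
[[204, 209, 218], [204, 209, 218], [204, 204, 206], [194, 189, 183], [148, 146, 146], [113, 119, 132], [110, 118, 133], [112, 121, 135], [108, 118, 134], [111, 119, 136], [152, 142, 129], [209, 182, 106], [225, 198, 101], [226, 200, 106], [225, 199, 107], [225, 199, 107], [225, 199, 106], [225, 199, 107], [226, 199, 107], [225, 199, 106], [226, 198, 103], [220, 187, 95], [196, 164, 108], [143, 131, 130], [108, 118, 135], [106, 117, 134], [123, 128, 137], [168, 169, 166], [200, 201, 197], [207, 210, 215], [207, 211, 220], [206, 210, 220], [207, 211, 220], [207, 211, 220]]
```

View pics/w3z.png

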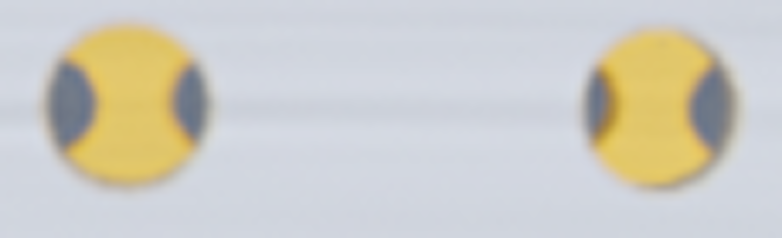

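```bash
python3 - <<'E'
from h import *
c=dict(np.load('pics/w3.npz'))
im=c['image'].astype(float)
for lo,hi in [(236,272),(314,350)]:
  p=(im[106:115,lo:hi,0]-im[106:115,lo:hi,2]).mean(0); 
  b=im[106:115,lo:hi].max(2).mean(0)
  def cross(a,t,rev=False):
    return [lo+i+(t-a[i])/(a[i+1]-a[i]) for i in range(len(a)-1) if (a[i]-t)*(a[i+1]-t)<0]
  e=cross(p,50); h=cross(b,165); print(e,h)
  print('strip edges y',[onz(c,u,110.3,.045,True)[1] for u in e],'cover',[onz(c,u,110.3,.052,True)[1] for u in h])
E
```

```text
[np.float64(248.1103448275862), np.float64(260.5154826958106)] [np.float64(241.7808988764045), np.float64(247.92608695652174), np.float64(260.6723163841808), np.float64(264.71875)]
strip edges y [np.float64(-0.19491205124410635), np.float64(-0.20538255648401513)] cover [np.float64(-0.18990359638778428), np.float64(-0.19495333409564342), np.float64(-0.20541428167116196), np.float64(-0.20873608812447897)]
[np.float64(323.3962900505902), np.float64(336.4207746478873)] [np.float64(320.8696883852691), np.float64(323.91449814126395), np.float64(336.624649859944), np.float64(342.1233766233766)]
strip edges y [np.float64(-0.2593725188568345), np.float64(-0.2710279154096951)] cover [np.float64(-0.2556100415257164), np.float64(-0.2582288722722245), np.float64(-0.2692947486138231), np.float64(-0.2741569437702044)]
```

```bash
python3 - <<'E'
from h import *
c=dict(np.load('pics/w3.npz'))
s=snap('scene','s3')
for dx in (-.003,0,.003): print(proj(c,np.array([.4591+dx,-.2006,.106]),True),proj(s,np.array([.4591+dx,-.2006,.106])),proj(s,np.array([.4591+dx,-.2006,.148])))
a=cv2.imread('pics/w3.png')[200:300,200:310]; a=cv2.resize(a,None,fx=5,fy=5,interpolation=cv2.INTER_CUBIC)
b=cv2.imread('pics/s3.png')[140:230,220:330]; b=cv2.resize(b,None,fx=5,fy=5,interpolation=cv2.INTER_CUBIC)
cv2.imwrite('pics/w3n.png',a);cv2.imwrite('pics/s3n.png',b)
E
```

```text
[254.62639117 216.33721061] [283.82073536 199.97435359] [284.10970448 185.99412065]
[254.61443582 212.47575892] [284.33216332 199.50488788] [284.63067703 185.54874654]
[254.60253885 208.56945409] [284.84119482 199.037622  ] [285.14915965 185.10550104]
```

View pics/w3n.png

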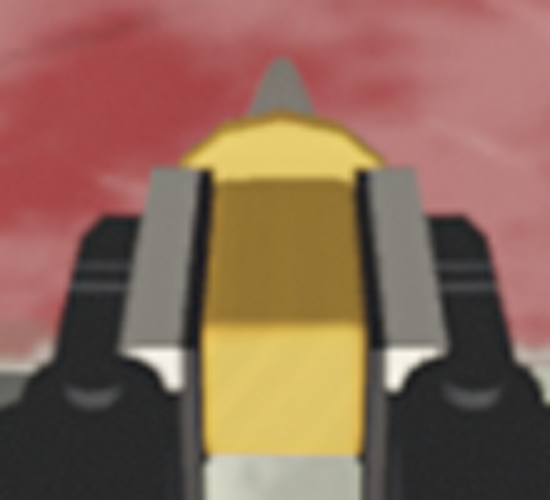

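View pics/s3n.png

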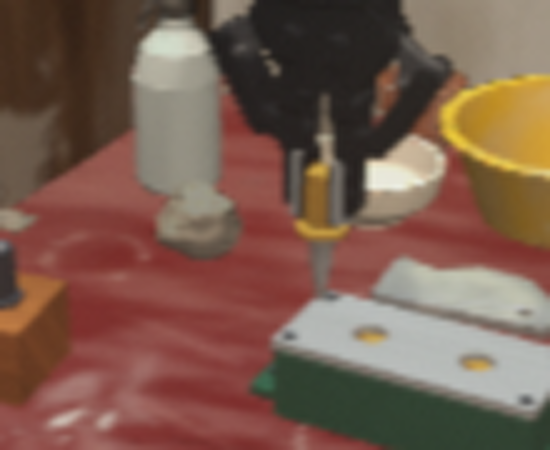

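>>> jog_arm([
  [[0,-0.1,-0.67],0],
  [[0,-0.1,-0.67],0],
  [[0,-0.1,-0.67],0],
  [[0,0,-0.67],0],
  [[0.6,0,0],0],
  [[0.6,0,0],0],
  [[0.6,0,0],0],
  [[0,0,0],0],
  [[0,0,0],0],
  [[0,0,0],0],
])

```text
time: 7.02
tool_pos: [0.527, -0.1925, 0.1199]
ee_rot: [[0.0, 0.001, -1.0], [-0.0, -1.0, -0.001], [-1.0, 0.0, -0.0]]
force: [-0.6, -0.3, -1.4]
finger_gap: 0.179
```

```bash
python3 - <<'E'
from h import *
s=snap('scene','s4');c=snap('wrist','w4'); t=snap('top','t4');st=read_state(); print(st['tool_pos'],st['ee_rot'],st['force'],st['wrist_torque'])
o=[]
for f,(r0,r1,c0,c1) in {'s4':(170,225,260,330),'w4':(150,260,190,320),'t4':(150,230,260,350)}.items():
  o.append(cv2.resize(cv2.imread(f'pics/{f}.png')[r0:r1,c0:c1],(390,290),interpolation=cv2.INTER_CUBIC))
o.append(o[0]*0)
cv2.imwrite('pics/m4.png',np.vstack([np.hstack(o[:2]),np.hstack(o[2:])]))
E
```

```text
[ 0.52758799 -0.19319204  0.12065149] [[ 2.10103379e-03  7.42850910e-05 -9.99997790e-01]
 [-8.41601680e-04 -9.99999643e-01 -7.60534661e-05]
 [-9.99997439e-01  8.41759611e-04 -2.10097052e-03]] [ 0.23874092  0.1242998  -0.26950032] [ 0.02817176 -0.04829999  0.02169488]
```

View pics/m4.png

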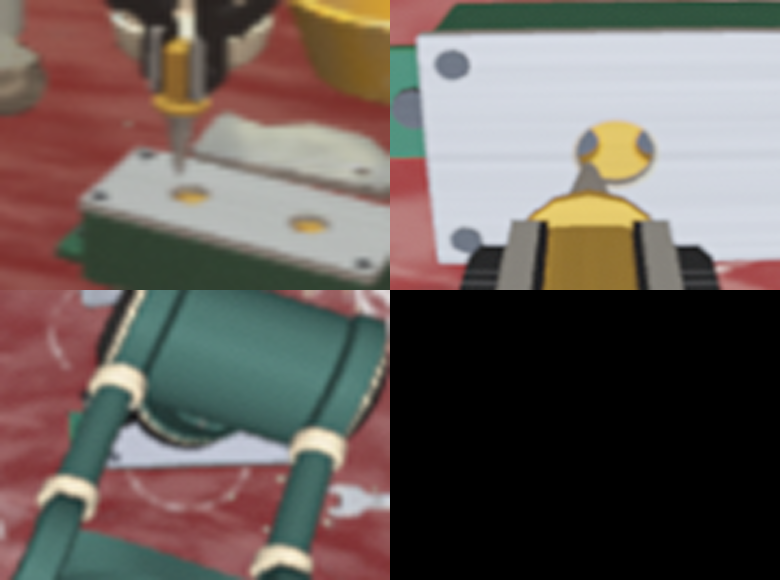

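```bash
python3 - <<'E'
from h import *
c=dict(np.load('pics/w4.npz'));im=c['image'].astype(int)
m=((im.max(2)<165)|(im[:,:,0]-im[:,:,2]>50)).astype(np.uint8)
print(''.join(''.join('#' if x else '.' for x in r)+'\n' for r in m[192:222,245:285]))
print(onz(c,256.5,211.5,.063,True))
for v in (206,207.5): print(onz(c,265.3,v,.052,True))
s=dict(np.load('pics/s4.npz'))
# hole & nose in scene
f=lambda u,v:(260+u/390*70-.4,170+v/290*55-.4)
print('scene',onz(s,*f(180,172),.063),onz(s,*f(190,196),.052))
print('land y', [onz(c,u,206,.045,True)[1] for u in (190+(598-390)/3-.4,190+(638-390)/3-.4)],[onz(c,u,206,.052,True)[1] for u in (190+(577-390)/3-.4,190+(655-390)/3-.4)])
E
```

```text
........................................
........................................
........................................
........................................
................########................
..............#############.............
............#################...........
...........##################...........
..........####################..........
.........######################.........
.........#######################........
........########################........
........#########################.......
.......##########################.......
.......##########################.......
.......##########################.......
.......##########################.......
.......##########################.......
........#########################.......
........########################........
........#######################.........
........######################..........
........#####################.#.........
........####################.#..........
........#####################...........
.......#####################............
.......####################.............
......##################................
......###########.......................
......###########.......................

[ 0.52848541 -0.19336973  0.063     ]
[ 0.52813611 -0.19987983  0.052     ]
[ 0.526935   -0.19989559  0.052     ]
scene [ 0.52533001 -0.1921087   0.063     ] [ 0.52148504 -0.20009526  0.052     ]
land y [np.float64(-0.19525789539179617), np.float64(-0.20544745754512192)] [np.float64(-0.19001512091122572), np.float64(-0.2092285879252411)]
```

>>> jog_arm([
  [[0,0.02,0.07],0],
  [[0.3,0,0],0],
  [[0.23,0,0],0],
  [[0,0,0],0],
  [[0.06,0,0],0],
  [[0.06,0,0],0],
  [[0.06,0,0],0],
  [[0,0,0],0],
])

```text
time: 7.83
tool_pos: [0.5249, -0.1935, 0.1012]
ee_rot: [[-0.0, -0.0, -1.0], [0.0, -1.0, 0.0], [-1.0, -0.0, 0.0]]
force: [-0.3, 0.2, -1.4]
finger_gap: 0.175
```

>>> jog_arm([
  [[0.06,0,0],0],
  [[0.06,0,0],0],
  [[0,0,0],0],
])

```text
time: 8.08
tool_pos: [0.5251, -0.1934, 0.0984]
ee_rot: [[0.0, -0.0, -1.0], [0.0, -1.0, 0.0], [-1.0, -0.0, -0.0]]
force: [0.3, 1.0, -1.0]
finger_gap: 0.171
```

>>> jog_arm([
  [[0.06,0,0],0],
  [[0,0.04,0],0],
  [[0,0.04,0],0],
  [[0,0.04,0],0],
  [[0,0,0],0],
])

```text
time: 8.5
tool_pos: [0.5252, -0.1965, 0.0971]
ee_rot: [[0.0, -0.0, -1.0], [0.0, -1.0, 0.0], [-1.0, -0.0, -0.0]]
force: [1.3, 2.2, -0.1]
finger_gap: 0.172
```

>>> jog_arm([
  [[0,0.05,0],0],
  [[0,0.05,0],0],
  [[0,0.04,0],0],
  [[0,0,0],0],
  [[0.06,0,0],0],
  [[0.06,0,0],0],
  [[0.06,0,0],0],
  [[0,0,0],0],
])

```text
time: 9.17
tool_pos: [0.5251, -0.2001, 0.0923]
ee_rot: [[0.0, -0.0, -1.0], [-0.0, -1.0, 0.0], [-1.0, 0.0, -0.0]]
force: [2.2, 2.4, 0.3]
finger_gap: 0.173
```

>>> jog_arm([
  [[0,0,-0.05],0],
  [[0,0,0],0],
  [[0,0,0],0],
])

```text
time: 9.42
tool_pos: [0.5257, -0.2001, 0.0921]
ee_rot: [[-0.001, -0.0, -1.0], [0.0, -1.0, 0.0], [-1.0, -0.0, 0.001]]
force: [0.3, 1.7, -1.0]
finger_gap: 0.176
```

>>> jog_arm([
  [[0.08,0,0],0],
  [[0.08,0,0],0],
  [[0.08,0,0],0],
  [[0.08,0,0],0],
  [[0,0,0],0],
])

```text
time: 9.83
tool_pos: [0.5262, -0.1999, 0.084]
ee_rot: [[-0.0, -0.0, -1.0], [0.0, -1.0, 0.0], [-1.0, -0.0, 0.0]]
force: [2.2, 2.2, -0.9]
finger_gap: 0.174
```

>>> jog_arm([
  [[0.06,0,-0.03],0],
  [[0.06,0,0],0],
  [[0.06,0,0],0],
  [[0,0,0],0],
  [[0,0,0],0],
])

```text
time: 10.25
tool_pos: [0.5267, -0.2, 0.0796]
ee_rot: [[-0.001, -0.0, -1.0], [0.0, -1.0, 0.0], [-1.0, -0.0, 0.001]]
force: [0.7, 3.4, -0.7]
finger_gap: 0.168
```

>>> jog_arm([
  [[0.05,0,-0.01],0],
  [[0.05,0,0],0],
  [[0,0,0],0],
  [[0,0,0],0],
])

```text
time: 10.58
tool_pos: [0.5269, -0.2, 0.0771]
ee_rot: [[-0.001, -0.0, -1.0], [0.0, -1.0, 0.0], [-1.0, -0.0, 0.001]]
force: [-0.3, 3.7, -0.6]
finger_gap: 0.175
```

>>> jog_arm([
  [[0.06,0,0],0],
  [[0.06,0,0],0],
  [[0,0,0],0],
  [[0,0,0],0],
])

```text
time: 10.92
tool_pos: [0.5269, -0.2, 0.0741]
ee_rot: [[-0.001, -0.0, -1.0], [0.0, -1.0, 0.0], [-1.0, -0.0, 0.001]]
force: [-0.9, 2.9, -1.1]
finger_gap: 0.173
```

>>> jog_arm([
  [[0.05,0,0],0],
  [[0.04,0,0],0],
  [[0,0,0],0],
  [[0,0,0],0],
])

```text
time: 11.25
tool_pos: [0.527, -0.2, 0.072]
ee_rot: [[-0.0, -0.0, -1.0], [0.0, -1.0, 0.0], [-1.0, -0.0, 0.0]]
force: [-0.3, 2.9, -0.7]
finger_gap: 0.173
```

>>> jog_arm([
  [[0.04,0,0],0],
  [[0.02,0,0],0],
  [[0,0,0],0],
  [[0,0,0],0],
])

```text
time: 11.58
tool_pos: [0.5271, -0.2, 0.0707]
ee_rot: [[-0.0, -0.0, -1.0], [0.0, -1.0, 0.0], [-1.0, -0.0, 0.0]]
force: [-1.7, 3.5, 0.6]
finger_gap: 0.171
```

>>> jog_arm([
  [[0,-0.012,0.008],0],
  [[0.03,0,0],0],
  [[0.02,0,0],0],
  [[0,0,0],0],
  [[0,0,0],0],
])

```text
time: 12.0
tool_pos: [0.5271, -0.1999, 0.0695]
ee_rot: [[0.0, -0.0, -1.0], [-0.0, -1.0, 0.0], [-1.0, 0.0, -0.0]]
force: [-1.6, 1.9, -0.0]
finger_gap: 0.176
```

>>> jog_arm([
  [[0.03,0,0.01],0],
  [[0.03,0,0],0],
  [[0,0,0],0],
  [[0,0,0],0],
])

```text
time: 12.33
tool_pos: [0.527, -0.1999, 0.0682]
ee_rot: [[0.001, -0.0, -1.0], [-0.0, -1.0, 0.0], [-1.0, 0.0, -0.001]]
force: [-1.1, 2.4, 1.1]
finger_gap: 0.172
```

>>> jog_arm([
  [[0.03,0,0],0],
  [[0.03,0,0],0],
  [[0,0,0],0],
  [[0,0,0],0],
])

```text
time: 12.67
tool_pos: [0.5272, -0.1999, 0.0678]
ee_rot: [[0.001, -0.0, -1.0], [-0.0, -1.0, 0.0], [-1.0, 0.0, -0.001]]
force: [-4.0, 4.7, 8.3]
finger_gap: 0.169
```

>>> jog_arm([
  [[0.03,0,0],0],
  [[0,0,0],0],
  [[0,0,0],0],
])

```text
time: 12.92
tool_pos: [0.5272, -0.1999, 0.0677]
ee_rot: [[0.001, -0.0, -1.0], [-0.0, -1.0, 0.0], [-1.0, 0.0, -0.001]]
force: [-5.8, 3.9, 12.3]
finger_gap: 0.173
```

```bash
python3 - <<'E'
from h import *
s=snap('scene','s5');c=snap('wrist','w5');st=read_state(); print(st['tool_pos'],st['force'],st['wrist_torque'])
o=[]
for f,(r0,r1,c0,c1) in {'s5':(170,235,260,340),'w5':(170,260,190,310)}.items():
  o.append(cv2.resize(cv2.imread(f'pics/{f}.png')[r0:r1,c0:c1],(400,320),interpolation=cv2.INTER_CUBIC))
cv2.imwrite('pics/m5.png',np.hstack(o))
E
```

```text
[ 0.52719345 -0.1998759   0.0677127 ] [-5.79002985  4.38856741 12.46281983] [0.64147039 0.92889655 0.02684239]
```

View pics/m5.png

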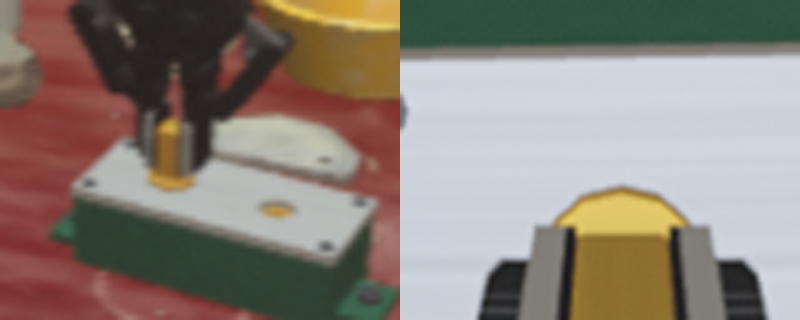

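>>> jog_arm([
  [[-0.02,0,0.01],0],
  [[0,0,0],0],
  [[0,0,0],0],
  [[0,0,0],0],
  [[0,0,0],0],
], grip=150)

```text
time: 13.43
tool_pos: [0.5266, -0.1999, 0.0661]
ee_rot: [[0.0, -0.0, -1.0], [-0.0, -1.0, 0.0], [-1.0, 0.0, -0.0]]
force: [-0.1, -0.5, -0.2]
finger_gap: 0.413
```

>>> jog_arm([
  [[-0.4,0,0],0],
  [[-0.8,0,0],0],
  [[-0.8,0,0],0],
  [[-0.8,0,0],0],
  [[-0.6,0,0.8],0],
  [[-0.6,0,0.8],0],
  [[0,0,0.8],0],
  [[0,0,0.4],0],
  [[0,0,0],0],
  [[0,0,0],0],
])

```text
time: 14.27
tool_pos: [0.4565, -0.1997, 0.1663]
ee_rot: [[0.001, -0.001, -1.0], [0.0, -1.0, 0.001], [-1.0, -0.0, -0.001]]
force: [-0.5, -0.2, 1.2]
finger_gap: 0.415
```

```bash
python3 - <<'E'
from h import *
s=snap('scene','s6');c=snap('wrist','w6');st=read_state(); print(st['tool_pos'],st['force'],st['ee_rot'])
o=[]
for f,(r0,r1,c0,c1) in {'s6':(170,235,260,340),'w6':(70,160,190,350)}.items():
  o.append(cv2.resize(cv2.imread(f'pics/{f}.png')[r0:r1,c0:c1],(400,320),interpolation=cv2.INTER_CUBIC))
cv2.imwrite('pics/m6.png',np.hstack(o))
E
```

```text
[ 0.45712394 -0.19975784  0.1660196 ] [ 0.82652435 -1.05888534 -0.40515833] [[ 1.10080994e-04 -2.63609423e-04 -9.99999959e-01]
 [ 2.04310581e-04 -9.99999944e-01  2.63631909e-04]
 [-9.99999973e-01 -2.04339593e-04 -1.10027130e-04]]
```

View pics/m6.png

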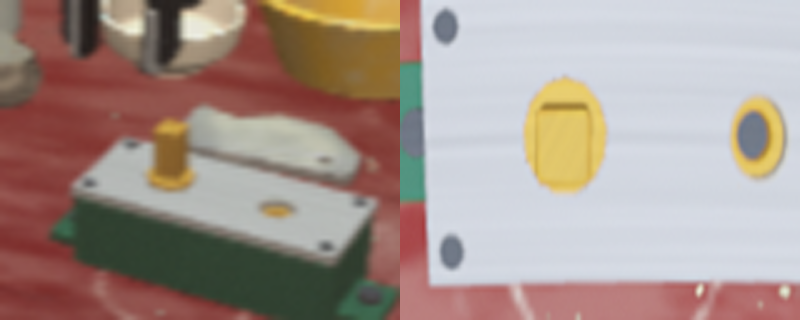

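View pics/w6.png

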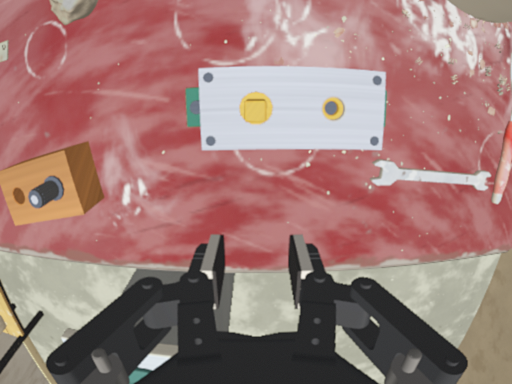

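>>> jog_arm([
  [[0,-0.86,0],0],
  [[0,-0.86,0],0],
  [[0,-0.86,0],0],
  [[0,-0.86,0],0],
  [[0,-0.86,0],0],
  [[0,-0.86,0],0],
  [[0,-0.86,0],0],
  [[0,-0.86,0],0],
  [[0,-0.86,0],0],
  [[0,-0.82,0.02],0],
  [[0,0,0],0],
  [[0,0,0],0],
  [[0,0,0],0],
])

```text
time: 15.45
tool_pos: [0.4565, 0.0141, 0.166]
ee_rot: [[-0.0, 0.001, -1.0], [-0.0, -1.0, -0.001], [-1.0, 0.0, 0.0]]
force: [-0.4, 0.5, 0.2]
finger_gap: 0.419
```

```bash
python3 - <<'E'
from h import *
c=snap('wrist','w7');st=read_state(); print(st['tool_pos'],st['ee_rot'][:,1])
cv2.imwrite('pics/w7z.png',cv2.resize(cv2.imread('pics/w7.png')[120:240,190:340],None,fx=5,fy=5,interpolation=cv2.INTER_CUBIC))
w=dict(np.load('pics/w6.npz'));im=w['image'].astype(int)
m=((im[:,:,0]-im[:,:,2]>35)|(im.max(2)<150)).astype(np.uint8)
s=m*0; s[88:130,235:350]=m[88:130,235:350]
n,l,q,ce=cv2.connectedComponentsWithStats(s)
for i in range(1,n):
  if q[i,4]>40: print(q[i],ce[i],onz(w,*ce[i],.052,True),onz(w,*ce[i],.056,True))
E
```

```text
[0.45642995 0.01378045 0.16606185] [-2.15342013e-04 -9.99999907e-01  3.73289741e-04]
[239  92  34  32 854] [255.53747073 107.67564403] [ 0.52611117 -0.19941012  0.052     ] [ 0.52636011 -0.19942013  0.056     ]
[322  97  22  23 393] [332.50381679 108.13486005] [ 0.52727305 -0.26443938  0.052     ] [ 0.52750329 -0.26340268  0.056     ]
```

View pics/w7z.png

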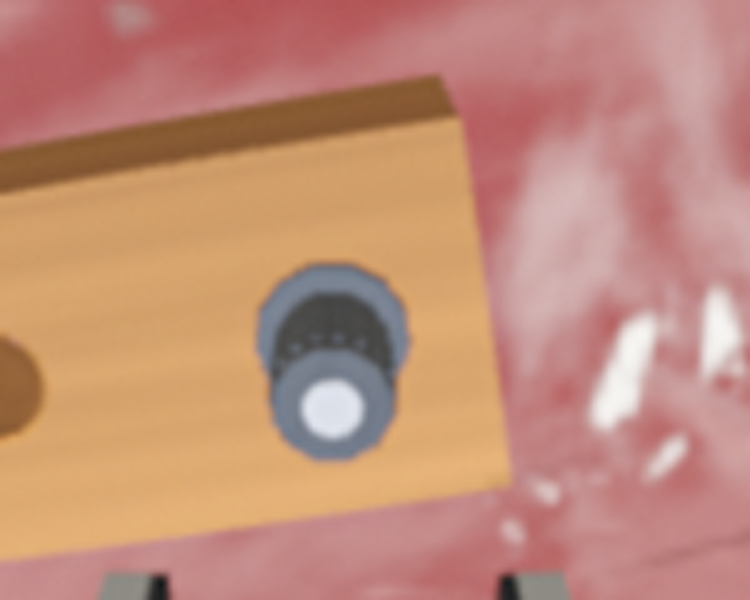

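```bash
python3 - <<'E'
from h import *
c=dict(np.load('pics/w7.npz'))
print(onz(c,256.2,200.7,.086,True),onz(c,256.2,187.2,.054,True))
E
```

```text
[0.45667936 0.01382932 0.086     ] [0.45675207 0.01382411 0.054     ]
```

>>> jog_arm([
  [[0.6,0,0],0],
  [[0.8,0,0],0],
  [[0.8,0,0],0],
  [[0.8,0,0],0],
  [[0.6,0,0],0],
  [[0.36,0,0],0],
  [[0,0,0],0],
  [[0,0,0],0],
  [[0,0,0],0],
])

```text
time: 16.25
tool_pos: [0.4571, 0.0139, 0.0682]
ee_rot: [[0.002, -0.001, -1.0], [-0.0, -1.0, 0.001], [-1.0, 0.0, -0.002]]
force: [0.2, -0.7, 0.4]
finger_gap: 0.41
```

>>> jog_arm([
  [[0,0,0],0],
  [[0,0,0],0],
  [[0,0,0],0],
  [[0,0,0],0],
  [[0,0,0],0],
  [[0,0,0],0],
], grip=255, squeeze=70)

```text
time: 16.75
tool_pos: [0.4575, 0.0141, 0.0688]
ee_rot: [[0.003, 0.0, -1.0], [-0.0, -1.0, -0.0], [-1.0, 0.0, -0.003]]
force: [-0.7, -1.1, 5.9]
finger_gap: 0.211
```

>>> jog_arm([
  [[-0.6,0,0],0],
  [[-0.9,0,0],0],
  [[-0.9,0,0],0],
  [[-0.9,0,0],0],
  [[-0.5,0,0],0],
  [[0,0.93,-0.23],0],
  [[0,0.93,-0.23],0],
  [[0,0.93,-0.23],0],
  [[0,0.93,-0.23],0],
  [[0,0.93,-0.23],0],
  [[0,0.93,-0.23],0],
  [[0,0.93,-0.23],0],
  [[0,0.93,-0.23],0],
  [[0,0.93,-0.23],0],
  [[0,0.93,-0.23],0],
  [[0,0.93,-0.23],0],
  [[0,0.95,-0.26],0],
  [[0,0,0],0],
  [[0,0,0],0],
  [[0,0,0],0],
])

```text
time: 18.42
tool_pos: [0.5253, -0.2646, 0.1618]
ee_rot: [[-0.001, -0.001, -1.0], [0.001, -1.0, 0.001], [-1.0, -0.001, 0.001]]
force: [-0.2, 0.4, -0.8]
finger_gap: 0.211
```

>>> jog_arm([
  [[0.6,0,0],0],
  [[0.6,0,0],0],
  [[0.5,0,0],0],
  [[0,0,0],0],
  [[0,0,0],0],
  [[0,0,0],0],
])

```text
time: 18.92
tool_pos: [0.526, -0.2649, 0.1203]
ee_rot: [[0.0, 0.0, -1.0], [-0.0, -1.0, -0.0], [-1.0, 0.0, -0.0]]
force: [-0.3, -0.7, -0.9]
finger_gap: 0.211
```

```bash
python3 - <<'E'
from h import *
s=snap('scene','s8');c=snap('wrist','w8');st=read_state(); print(st['tool_pos'],st['force'],st['ee_rot'][:,1])
o=[]
for f,(r0,r1,c0,c1) in {'s8':(170,235,270,350),'w8':(150,260,180,310)}.items():
  o.append(cv2.resize(cv2.imread(f'pics/{f}.png')[r0:r1,c0:c1],(400,330),interpolation=cv2.INTER_CUBIC))
cv2.imwrite('pics/m8.png',np.hstack(o))
E
```

```text
[ 0.52654298 -0.26541712  0.12092674] [ 0.26769086  0.23399062 -1.8641692 ] [ 7.48987577e-05 -9.99999610e-01  8.80123624e-04]
```

View pics/m8.png

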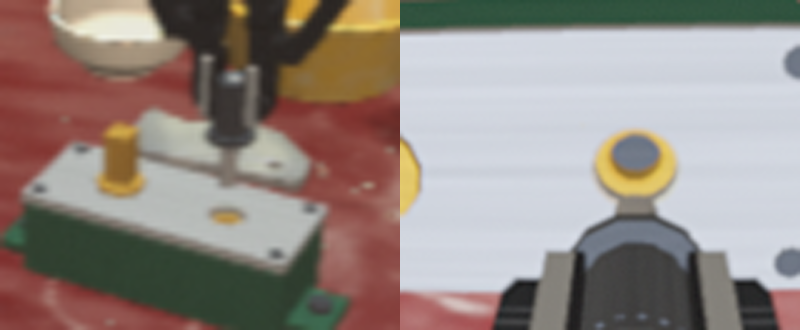

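```bash
python3 - <<'E'
from h import *
c=dict(np.load('pics/w8.npz'))
print(onz(c,256.4,204,.052,True), onz(c,256.2,218.5,.072,True),onz(c,256.1,201,.037,True))
E
```

```text
[ 0.52855344 -0.26566924  0.052     ] [ 0.52604591 -0.26551881  0.072     ] [ 0.52502187 -0.26545464  0.037     ]
```

>>> jog_arm([
  [[0.3,0,-0.04],0],
  [[0.4,0,0],0],
  [[0.2,0,0],0],
  [[0.06,0,0],0],
  [[0,0,0],0],
  [[0,0,0],0],
])

```text
time: 19.52
tool_pos: [0.5266, -0.2652, 0.0953]
ee_rot: [[-0.001, -0.0, -1.0], [0.0, -1.0, 0.0], [-1.0, -0.0, 0.001]]
force: [1.0, -0.1, 0.4]
finger_gap: 0.21
```

>>> jog_arm([
  [[0.06,0,0],0],
  [[0.06,0,0],0],
  [[0,0,0],0],
  [[0,0,0],0],
])

```text
time: 19.85
tool_pos: [0.5268, -0.2653, 0.0929]
ee_rot: [[0.0, -0.0, -1.0], [-0.0, -1.0, 0.0], [-1.0, 0.0, -0.0]]
force: [0.2, -0.2, -0.9]
finger_gap: 0.209
```

>>> jog_arm([
  [[0.06,0,0],0],
  [[0.06,0,0],0],
  [[0,0,0],0],
  [[0,0,0],0],
])

```text
time: 20.18
tool_pos: [0.5267, -0.2652, 0.0897]
ee_rot: [[-0.0, -0.0, -1.0], [0.0, -1.0, 0.0], [-1.0, -0.0, 0.0]]
force: [0.4, 0.1, -1.3]
finger_gap: 0.206
```

>>> jog_arm([
  [[0.08,0,0],0],
  [[0.08,0,0],0],
  [[0.08,0,0],0],
  [[0,0,0],0],
])

```text
time: 20.52
tool_pos: [0.5267, -0.2651, 0.0832]
ee_rot: [[-0.0, -0.0, -1.0], [0.0, -1.0, 0.0], [-1.0, -0.0, 0.0]]
force: [0.6, -0.7, -1.3]
finger_gap: 0.209
```

>>> jog_arm([
  [[0.08,0,0],0],
  [[0.08,0,0],0],
  [[0.08,0,0],0],
  [[0.06,0,0],0],
  [[0,0,0],0],
  [[0,0,0],0],
])

```text
time: 21.02
tool_pos: [0.5267, -0.2652, 0.0761]
ee_rot: [[-0.0, -0.0, -1.0], [0.0, -1.0, 0.0], [-1.0, -0.0, 0.0]]
force: [0.6, -0.6, -1.0]
finger_gap: 0.207
```

Home is expected at TCP z ≈ 0.0708.

>>> jog_arm([
  [[0.06,0,0],0],
  [[0.06,0,0],0],
  [[0.04,0,0],0],
  [[0.02,0,0],0],
  [[0,0,0],0],
  [[0,0,0],0],
])

```text
time: 21.52
tool_pos: [0.5267, -0.2652, 0.0717]
ee_rot: [[-0.0, -0.0, -1.0], [0.0, -1.0, 0.0], [-1.0, -0.0, 0.0]]
force: [0.8, 0.9, -1.2]
finger_gap: 0.209
```

>>> jog_arm([
  [[0.02,0,0],0],
  [[0.02,0,0],0],
  [[0,0,0],0],
  [[0,0,0],0],
])

```text
time: 21.85
tool_pos: [0.5268, -0.2653, 0.0709]
ee_rot: [[0.0, -0.0, -1.0], [-0.0, -1.0, 0.0], [-1.0, 0.0, -0.0]]
force: [0.3, 0.5, -0.9]
finger_gap: 0.211
```

>>> jog_arm([
  [[0.02,0,0],0],
  [[0.02,0,0],0],
  [[0.02,0,0],0],
  [[0,0,0],0],
  [[0,0,0],0],
])

```text
time: 22.27
tool_pos: [0.5269, -0.2653, 0.0708]
ee_rot: [[0.0, -0.0, -1.0], [-0.0, -1.0, 0.0], [-1.0, 0.0, -0.0]]
force: [-3.9, 1.0, 9.0]
finger_gap: 0.211
```

Seated on the cover with 9 N. Release, lift and look.

>>> jog_arm([
  [[-0.03,0,0],0],
  [[0,0,0],0],
  [[0,0,0],0],
  [[0,0,0],0],
  [[0,0,0],0],
], grip=150)

```text
time: 22.68
tool_pos: [0.5267, -0.2652, 0.0697]
ee_rot: [[-0.0, -0.0, -1.0], [0.0, -1.0, 0.0], [-1.0, -0.0, 0.0]]
force: [1.6, -0.3, -0.4]
finger_gap: 0.411
```

>>> jog_arm([
  [[-0.4,0,0],0],
  [[-0.8,0,0],0],
  [[-0.8,0,0],0],
  [[-0.8,0,0],0],
  [[-0.6,0,0.8],0],
  [[-0.6,0,0.8],0],
  [[0,0,0.8],0],
  [[0,0,0.4],0],
  [[0,0,0],0],
  [[0,0,0],0],
])

```text
time: 23.52
tool_pos: [0.4567, -0.2652, 0.17]
ee_rot: [[0.0, -0.001, -1.0], [0.0, -1.0, 0.001], [-1.0, -0.0, -0.0]]
force: [0.5, 0.0, -0.1]
finger_gap: 0.411
```

```bash
python3 - <<'E'
from h import *
s=snap('scene','s9');c=snap('wrist','w9');st=read_state(); print(st['tool_pos'],st['force'])
o=[]
for f,(r0,r1,c0,c1) in {'s9':(170,235,270,350),'w9':(60,170,170,330)}.items():
  o.append(cv2.resize(cv2.imread(f'pics/{f}.png')[r0:r1,c0:c1],(400,300),interpolation=cv2.INTER_CUBIC))
cv2.imwrite('pics/m9.png',np.hstack(o))
E
```

```text
[ 0.45736264 -0.2652305   0.16974563] [ 1.2570357  -0.30104604 -0.79711192]
```

View pics/m9.png

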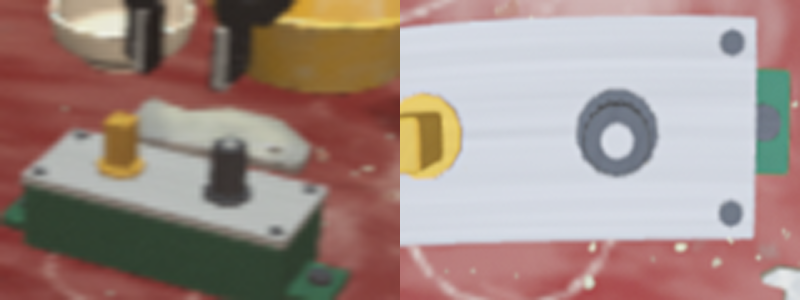

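```bash
python3 - <<'E'
from h import *
s=dict(np.load('pics/s9.npz'));c=dict(np.load('pics/w9.npz'))
for p in [(.5268,-.1999,.088),(.5268,-.2656,.088),(.5268,-.2656,.056)]:
    u=proj(s,np.array(p));print('s9 crop',(u-[270,170])*[5,300/65],'w9 crop',(proj(c,np.array(p),True)-[170,60])*[2.5,300/110])
print(hand_in())
E
```

```text
s9 crop [124.2009221  115.45388484] w9 crop [ -5.14187566 141.61909534]
s9 crop [231.39147145 140.6795177 ] w9 crop [216.16557353 135.63015419]
s9 crop [228.04135205 186.62844832] w9 crop [216.12742058 128.41709038]
the job is handed in; nothing more can be done
None
```

The job is done and handed in at about 23.6 s of the 66 s allowed. The drift is fully home in the left cover hole and the bolt is fully home in the right one.

- **Drift:** I took it from the holder and lowered its nose 6 mm to the +y side of the left hole, where it dropped into a strip hole. I dragged the strip about 10 mm towards -y into line, against 2–4 N. The drift then went down until its flange met the cover at the expected height, with about 12 N of push.
- **Bolt:** It went into the right hole with no resistance. Its flange met the cover at the expected height, with about 9 N.
- **Forces and tools:** Every wrist reading I took was under 15 N. The tools on the table were not touched.

The last pictures, from the scene and wrist cameras, show both standing upright with their flanges flat on the cover, and the gripper clear of them. Both heads appear within a few millimetres of where they should be when seated, roughly the pixel and calibration error. During the work the cameras disagreed by up to about 5 mm on the holes' x position, so I corrected that by feel. No check failed.

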